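# Shut a terminal box and lock its sprung quarter-turn stud

### The job

Shut the open cover of the grey terminal box, then fasten it with the winged stud in the cover: push the stud in against its spring as far as it needs and turn it about a quarter turn clockwise (seen from above) until it locks and stays locked when let go. Feel for the bottom and do not strain the fastener, whether by ramming the stud down, forcing it round or pulling at it, and leave the things standing about where they are.

Things in the scene. Friction and masses are not known exactly. Their poses are not given: they have to be found in the camera images.
- box: Grey painted terminal box fixed to the bench, 140 mm (x) by 110 mm (y), 62 mm high, open on top. Origin at the centre of its underside; z up, x points to the hinge side, away from the robot. Inside, under the stud, is a receptacle: a slotted plate over a cup with a rubber buffer. Its height differs from box to box and is not measured. Over 18 N between stud and receptacle strains it.
- cover (a joint): Hinge of the box's cover, in rad: 0 is shut, positive is open (the -x edge lifts). A stiff hinge that stays where it is left; about 0.3 N m moves it (2 to 4 N at the tab). It starts 0.4 to 0.85 rad open.
- cover_hinge (a point): Middle of the hinge axis, on the box's far (+x) top edge, 62 mm above the bench. The frame turns with the cover: y is the hinge axis, -x points along the cover's underside (through the axis) to its free edge, z is its outer normal. The cover is a flat grey sheet 4 mm thick, 142 mm from hinge to free edge, 114 mm wide.
- cover_tab (a point): Middle of the outer (top) face of the tab at the cover's free edge, 151 mm from the hinge axis. The tab is 34 mm wide, 4 mm thick and sticks out 20 mm. Push it down in an arc about the hinge to shut the cover; shut, its top is 66 mm above the bench.
- stud_press (a joint): How far the stud is pushed in, m: 0 is out. Its spring takes 4 N to start and 0.3 N more per mm. At 11 to 22 mm (by box) the cross pin is through the plate and free to turn; 1.2 mm deeper the tip meets the buffer (20 N per mm), felt as a sudden rise at 7.7 to 11 N; a total push of 15 to 18 N is surely on it and safe. Locked it stays 8 to 19 mm in: the pin springs 3 mm back up into a notch.
- stud_turn (a joint): Turn of the stud, rad, positive clockwise from above. 0: unlocked, cross pin over its slot. The pin enters its notch between 1.25 and the stop at 1.48; aim at 1.38, pushed in, then let go (pulling it up strains it). A light spring (0.03 N m) turns it back to 0 unless the pin sits in the notch. Not pushed in far enough, the pin jams in the slot or passes over the plate without locking.
- stud_grip (a point): Grip point on the stud's axis in its aluminium wing: an upright bar 40 mm long (x), 9 mm thick (y), from 19 mm below this point to 7 mm above. z is the stud's axis, up when shut. The stud is 115 mm from the hinge, mid-width. Shut and out, this point is 115 mm above the bench, 49 mm above the cover, at x = -45 mm, y = 0 of the box. The wing starts 40 degrees anticlockwise from the box's x.
- flux_bottle: Bystander: small bottle with a black cap, 38 mm across, 69 mm high, loose. Origin at the centre of its underside.
- tape_roll: Bystander: roll of black tape lying flat, 62 mm across, 19 mm high, loose. Origin at the centre of its underside.
- solder_spool: Bystander: small solder spool with end flanges standing upright, 48 mm across, 50 mm high, loose. Origin at the centre of its underside.

How it is judged:
By the outcome, as a careful person would: the job done as asked, in the order asked, and still so for the second after the job is handed in, with the robot touching nothing.
It also fails if it takes over 51 s, if anything falls off the work surface, if the arm or the gripper's body presses on something with over 40 N, if the wrist force passes 120 N, or if a joint passes its speed limit or range.

### The arm

A 7-joint arm with a two-finger parallel gripper is mounted at the origin on a cart in front of the work surface, level with it; the furniture and walls round the work are solid. World frame = base frame: x ahead of the robot, y to its left, z up, the work surface at z = 0. Lengths are in mm, angles in degrees, forces in N, time in s.
With the tool pointing down it reaches from about 350 to 900 mm from the base axis. Payload 19.9 kg.
Tool frame: the origin (TCP) lies at the very end of the fingers, on their centre line; the grasp point (between the pads) lies 19 mm behind it (bot.hold_point_z is the distance from the TCP to the grasp point, in mm); z points along the fingers, y is the direction in which the jaws open and shut (so a half turn about z gives the same grasp; the last joint's range is limited). The gripper opens to 85 mm and grips with 20 to 120 N. Pads are 22 mm wide; open, the fingers measure 114 mm over their backs; the gripper's body (76 mm by 85 mm) begins 54 mm behind the grasp point. The pads swing forward as they close: fully open they stand 13 mm farther back than shut.
Start: joints at [-72.221, 23.915, -0.59, 92.452, 0.269, 63.638, -3.037], TCP at [215.356, 586.705, 231.26] pointing down, gripper open.
Joint ranges: [-161.28, 161.28], [-22.2, 115.67], [-73.04, 71.86], [3.21, 147.25], [-68.34, 248.33], [10.77, 114.83], [-161.83, 161.83]. Speed limits (degrees/s): [108.29, 108.29, 136.94, 136.94, 172.46, 172.46, 172.46].

### API

Orientations are given as a 3x3 rotation matrix whose columns are the frame's x, y, z axes.
In Python, from workcell import bot gives the robot as it stands. The module is installed in compiled form; this text tells all that it offers.
- The arm moves only by the tool carry_out, never from a script. Its argument "targets" is a list that holds one entry, the list of rows, each a list of 7 numbers: the gripper command: -1 is fully open, 1 is shut, values between are in proportion, then the shift along the tool's x, y, z in mm, then the turn, a rotation vector about the tool's x, y, z in degrees. A call has 1 to 5 rows; each row shifts and turns the commanded pose from where the row before left it, along the tool's axes as they then stand; what a row does not reach is not made up. A row lasts 1/8 s, in which the tool goes at most 62.5 mm and 10.7 degrees, less where a joint would pass 70% of its speed; a pose out of reach is approached as far as the arm can. A call is refused whole if a number of a shift passes 62.5 or a number of a turn 10.7, either way. A call with a gripper value outside its range is refused whole. The fingers move at their own pace and stop on an object; "newtons" is the grip in N (left out, the last holds). Time passes only in rows, so rows that do not move let the fingers close. It gives the time, the measured TCP pose, the force and the opening at its end, in the units of the state.
- bot.state(): the state, without advancing time (a new reading comes with each control period).
- bot.snapshot(name): name is "scene" or "top"; returns the picture (384x512x3 uint8, red, green, blue); there is no depth.
- bot.camera_model(name): a dict with "fov_y" (degrees; the focal length in pixels is half the picture's height over the tangent of half this angle, whatever the lens; pixels are square), "cx", "cy" (the principal point, pixels), "D" ([k1, k2, p1, p2, k3] as OpenCV has them; the pictures are not rectified), "rvec" (rotation vector, rad) and "tvec" (3), from world to camera coordinates, as OpenCV has them. Camera axes: x right, y down, z forward; pixel columns grow to the right and rows downward; lengths in mm; the calibration is good to about 2 mm. A picture is of the moment at which its call begins. camera_model takes no time and is no camera call.
- bot.sign_off(): hands the job in, once; it reports no verdict.
The state is a dict: "time": time; "joint_pos": joint angles; "joint_vel": joint speeds; "joint_efforts": joint torques, N m; "tool_pos": TCP position; "tool_rot": TCP orientation; "force": force on the tool from outside, world axes, zero at the start; "moment": the same for the moment, N m; "finger_gap": finger opening in mm.
Only numpy, scipy, OpenCV 4.12 (cv2) and the standard library are available. Lean on these libraries where they do the work, as an engineer would, in place of code of your own. Each camera call takes 0.05 s, during which the arm holds its last target. There are 200 camera calls.

## Working session

There is one attempt and no reset: what is moved stays moved. The work goes in short steps, Python scripts to look and compute and a tool call to move; the robot and the scene stay as the last step left them, time stands still between calls to the robot, and variables do not carry over. Pictures are saved under pics/ and viewed, on a budget of 10 in all, crops included, one or two more only if the job needs it, and the job is handed in when it is done.

Besides the shell and the picture viewer there is one more tool, called after ">>>" as name(argument=value, ...) on one line, values as JSON. carry_out: Moves the arm, as the interface text tells. Its arguments: {"type":"object","properties":{"targets":{"type":"array"},"newtons":{"type":"number"}},"required":["targets"]}

```bash
mkdir -p pics
cat > h.py <<'E'
import numpy as np, cv2
from workcell import bot
def cam(n):
    m=bot.camera_model(n); f=192/np.tan(np.radians(m['fov_y'])/2)
    return np.array([[f,0,m['cx']],[0,f,m['cy']],[0,0,1.]]),np.array(m['D'],float),np.array(m['rvec'],float),np.array(m['tvec'],float)
def proj(n,P):
    K,D,r,t=cam(n); return cv2.projectPoints(np.array(P,float).reshape(-1,1,3),r,t,K,D)[0].reshape(-1,2)
def onz(n,uv,z):
    K,D,r,t=cam(n); R=cv2.Rodrigues(r)[0]; c=-R.T@t.ravel()
    q=cv2.undistortPoints(np.array(uv,float).reshape(-1,1,2),K,D).reshape(-1,2)
    d=np.c_[q,np.ones(len(q))]@R
    return c+d*((z-c[2])/d[:,2])[:,None]
def save(n,name):
    im=bot.snapshot(n); cv2.imwrite('pics/'+name,im[...,::-1]); return im
E
python3 - <<'E'
from h import *
a=save('scene','s1.png');b=save('top','t1.png')
for n in('scene','top'):
    K,D,r,t=cam(n);print(n,K[0,0],D,(-cv2.Rodrigues(r)[0].T@t.ravel()).round())
s=bot.state();print(s['tool_rot'],s['force'],s['finger_gap'],s['time'])
E
```

```text
scene 362.39773329491976 [-0.0752104  0.         0.         0.         0.       ] [ -43. -515.  689.]
top 482.2727749688067 [-0.15273593  0.          0.          0.          0.        ] [ 458. -125. 1216.]
[[-9.38769066e-01  3.44546892e-01 -2.84041210e-04]
 [ 3.44546993e-01  9.38768454e-01 -1.07696112e-03]
 [-1.04414680e-04 -1.10888333e-03 -9.99999380e-01]] [-0.17490773  0.14838533  0.26278863] 85.27265249336423 0.1
```

View pics/s1.png

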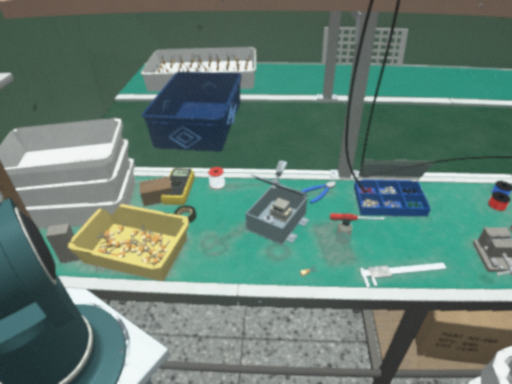

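View pics/t1.png

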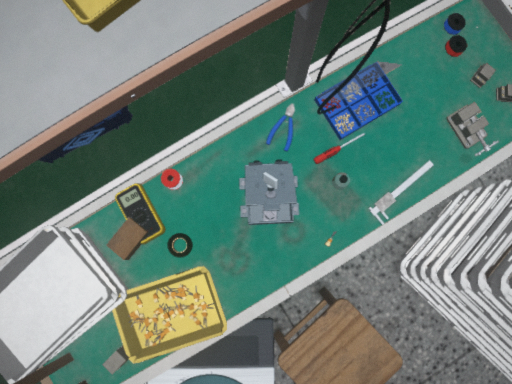

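Box at about (270,193) in the top view and (278,213) in the scene view; the flux bottle is near (342,180), the tape at (180,245) and the spool at (172,178), all in the top view. There is also a frame post behind the box. Next I'll enlarge both views.

Run:
```python
from h import *
a=cv2.imread('pics/t1.png')[150:235,225:315];b=cv2.imread('pics/s1.png')[150:250,235:335]
a=cv2.resize(a,(400,378),interpolation=2);a=cv2.resize(cv2.imread('pics/t1.png')[150:235,225:315],None,fx=4.4,fy=4.4,interpolation=2)
b=cv2.resize(b,None,fx=4,fy=4,interpolation=2)
o=np.zeros((400,800,3),np.uint8);o[:a.shape[0],:a.shape[1]]=a;o[:,400:]=b
cv2.imwrite('pics/c1.png',o)
print(onz('top',[[270,193],[342,180],[180,245],[172,178],[298,60]],30).round())
```

```text
[[ 584. -158.   30.]
 [ 613. -339.   30.]
 [ 459.   65.   30.]
 [ 626.   85.   30.]
 [ 928. -238.   30.]]
```

View pics/c1.png

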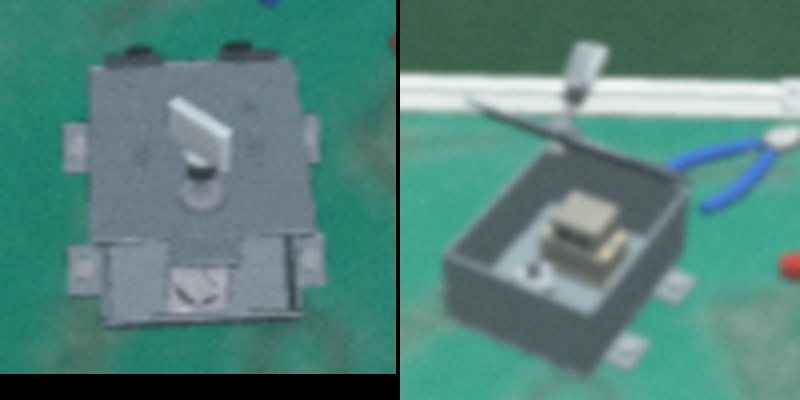

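```bash
cat > fit.py <<'E'
from h import *
from scipy.optimize import least_squares
def T(p,P,th=None):
    P=np.array(P,float)
    if th is not None:
        c,s=np.cos(th),np.sin(th); P=np.c_[70+P[:,0]*c+P[:,2]*s, P[:,1], 62-P[:,0]*s+P[:,2]*c]
    c,s=np.cos(p[2]),np.sin(p[2])
    return np.c_[p[0]+c*P[:,0]-s*P[:,1],p[1]+s*P[:,0]+c*P[:,1],P[:,2]]
a=np.radians(40);w=np.array([np.cos(a),np.sin(a)])*20
bt=[[-70,55,62],[-70,-55,62]];btu=np.array([[104,322],[300,315]])/4.4+[225,150]
ct=[[-142,57,4],[-142,-57,4],[-115+w[0],w[1],60],[-115-w[0],-w[1],60],[-161,17,4],[-161,-17,4],[0,57,4],[0,-57,4]]
ctu=np.array([[92,242],[316,235],[175,101],[230,134],[170,263],[240,263],[90,67],[293,60]])/4.4+[225,150]
bs=[[-70,55,62],[-70,-55,62],[70,-55,62]];bsu=(np.array([[447,257],[592,320],[687,188]])-[400,0])/4+[235,150]
cs=[[-115,0,60],[-142,57,2]];csu=(np.array([[590,44],[467,97]])-[400,0])/4+[235,150]
def res(p): return np.r_[proj('top',T(p,bt))-btu,proj('top',T(p,ct,p[3]))-ctu,proj('scene',T(p,bs))-bsu,proj('scene',T(p,cs,p[3]))-csu].ravel()
if __name__=='__main__':
    s=least_squares(res,[584,-158,0,.6],loss='soft_l1');p=s.x
    print(p.round(3),np.degrees(p[2:]).round(1));print(s.fun.reshape(-1,2).round(1).tolist())
    print('tab',T(p,[[-151,0,4]],p[3]).round(1),'shut',T(p,[[-151,0,4]],0).round(1),'stud',T(p,[[-45,0,115]]).round(1),'hinge',T(p,[[70,0,62]]).round(1),'stud open',T(p,[[-115,0,60]],p[3]).round(1))
E
python3 fit.py
```

```text
[ 5.77257e+02 -1.56869e+02  2.10000e-02  7.43000e-01] [ 1.2 42.6]
[[-0.6, 1.1], [0.7, 0.9], [-0.4, 0.1], [0.6, -0.4], [-0.3, -0.7], [-0.2, 0.4], [0.5, 0.5], [0.2, -0.1], [-0.5, -0.1], [0.5, -0.2], [-1.4, -1.6], [-0.0, -1.7], [1.4, -0.4], [1.0, 0.1], [-0.4, 0.1]]
tab [[ 538.8 -157.7  167.1]] shut [[ 496.3 -158.6   66. ]] stud [[ 532.3 -157.8  115. ]] hinge [[ 647.2 -155.4   62. ]] stud open [[ 603.2 -156.3  184. ]]
```

```bash
cat >> h.py <<'E'
from scipy.spatial.transform import Rotation as Ro
def Raz(az):  # tool down, jaw axis y at azimuth az deg
    a=np.radians(az);y=np.array([np.cos(a),np.sin(a),0]);z=np.array([0,0,-1.]);return np.c_[np.cross(y,z),y,z]
def plan(pos,R,n,spin=None,g=1):
    s=bot.state();p0=np.array(s['tool_pos']);R0=Ro.from_matrix(s['tool_rot'])
    rv=(R0.inv()*Ro.from_matrix(R)).as_rotvec(degrees=True)
    if spin=='long': rv=rv*(1-360/np.linalg.norm(rv))
    d=(np.array(pos)-p0)/n
    print('dist/row',np.linalg.norm(d).round(1),'rot',rv.round(1))
    for i in range(n):
        R1=R0*Ro.from_rotvec(rv*i/n,degrees=True)
        print([g]+R1.inv().apply(d).round(1).tolist()+(rv/n).round(2).tolist())
E
python3 - <<'E'
from fit import *
p=least_squares(res,[584,-158,0,.6],loss='soft_l1').x
for th in [.743,.6,.45,.3,.15,0]:
    r=152 if th>.2 else 155
    print(th,(T(p,[[-152,0,4]],th)).round(1))
plan([546,-158,230],Raz(-88.8),15)
E
```

```text
0.743 [[ 538.  -157.7  167.8]]
0.6 [[ 524.1 -158.   151.1]]
0.45 [[ 512.1 -158.3  131.7]]
0.3 [[ 503.2 -158.5  110.7]]
0.15 [[ 497.6 -158.6   88.7]]
0 [[ 495.3 -158.6   66. ]]
dist/row 54.3 rot [-0.000e+00  1.000e-01  1.586e+02]
[1, -37.8, -39.0, 0.1, -0.0, 0.01, 10.58]
[1, -44.3, -31.4, 0.1, -0.0, 0.01, 10.58]
[1, -49.3, -22.7, 0.1, -0.0, 0.01, 10.58]
[1, -52.7, -13.3, 0.1, -0.0, 0.01, 10.58]
[1, -54.2, -3.4, 0.1, -0.0, 0.01, 10.58]
[1, -53.9, 6.6, 0.1, -0.0, 0.01, 10.58]
[1, -51.8, 16.4, 0.1, -0.0, 0.01, 10.58]
[1, -47.9, 25.6, 0.1, -0.0, 0.01, 10.58]
[1, -42.4, 34.0, 0.1, -0.0, 0.01, 10.58]
[1, -35.4, 41.2, 0.1, -0.0, 0.01, 10.58]
[1, -27.3, 47.0, 0.0, -0.0, 0.01, 10.58]
[1, -18.2, 51.2, 0.0, -0.0, 0.01, 10.58]
[1, -8.5, 53.6, 0.0, -0.0, 0.01, 10.58]
[1, 1.5, 54.3, 0.0, -0.0, 0.01, 10.58]
[1, 11.5, 53.1, 0.0, -0.0, 0.01, 10.58]
```

>>> carry_out(targets=[[[1, -38, -39, 0, 0, 0, 10.6], [1, -44, -31, 0, 0, 0, 10.6], [1, -49, -23, 0, 0, 0, 10.6], [1, -53, -13, 0, 0, 0, 10.6], [1, -54, -3, 0, 0, 0, 10.6]]], newtons=40)

```text
time: 0.72
tool_pos: [326.2, 337.4, 231.2]
tool_rot: [[-0.284, 0.959, -0.0], [0.959, 0.284, -0.0], [-0.0, -0.0, -1.0]]
force: [0.5, 0.6, 0.2]
finger_gap: -0.2
```

>>> carry_out(targets=[[[1, -54, 7, 0, 0, 0, 10.6], [1, -52, 16, 0, 0, 0, 10.6], [1, -48, 26, 0, 0, 0, 10.6], [1, -42, 34, 0, 0, 0, 10.6], [1, -35, 41, 0, 0, 0, 10.6]]])

```text
time: 1.35
tool_pos: [436.2, 89.4, 231.4]
tool_rot: [[0.595, 0.804, 0.0], [0.804, -0.595, 0.0], [0.0, -0.0, -1.0]]
force: [1.0, 1.2, -0.1]
finger_gap: -0.1
```

Run:
```python
from h import *
s=bot.state();print(s['time'],s['tool_pos'],s['force'],s['joint_pos'],s['finger_gap'])
plan([546,-158,225],Raz(-88.8),6)
```

```text
1.35 [436.17823247  89.4424851  231.374869  ] [ 0.99910093  1.1886437  -0.10550988] [-45.49879506   5.36856324  31.94804984 117.67380413  -3.36806644
  57.8010447  -48.36182437] -0.14238214745289882
dist/row 45.1 rot [-0.  -0.  52.3]
[1, -22.3, 39.2, 1.1, -0.0, -0.0, 8.72]
[1, -16.1, 42.2, 1.1, -0.0, -0.0, 8.72]
[1, -9.5, 44.1, 1.1, -0.0, -0.0, 8.72]
[1, -2.7, 45.0, 1.1, -0.0, -0.0, 8.72]
[1, 4.2, 44.9, 1.1, -0.0, -0.0, 8.72]
[1, 10.9, 43.8, 1.1, -0.0, -0.0, 8.72]
```

>>> carry_out(targets=[[[1, -22, 39, 1, 0, 0, 8.7], [1, -16, 42, 1, 0, 0, 8.7], [1, -9.5, 44, 1, 0, 0, 8.7], [1, -2.7, 45, 1, 0, 0, 8.7], [1, 4.2, 45, 1, 0, 0, 8.7]]])

```text
time: 1.98
tool_pos: [529.0, -115.1, 226.2]
tool_rot: [[0.985, 0.175, -0.0], [0.175, -0.985, 0.0], [-0.0, -0.0, -1.0]]
force: [0.2, 0.8, 0.9]
finger_gap: -0.3
```

Run:
```python
from h import *
s=bot.state();print(s['time'],s['tool_pos'],s['force'],s['joint_pos'])
plan([549,-158,200],Raz(-88.8),2)
```

```text
1.975 [ 528.95088519 -115.12605157  226.17129963] [0.16451507 0.8194748  0.88348368] [-27.09304269  19.91424751  44.63368831 105.92249115 -15.94221898
  60.600523   -56.1566472 ]
dist/row 27.0 rot [-0.   0.   8.9]
[1, 6.1, 22.9, 13.1, -0.0, 0.0, 4.44]
[1, 7.9, 22.3, 13.1, -0.0, 0.0, 4.44]
```

>>> carry_out(targets=[[[1, 6, 23, 13, 0, 0, 4.4], [1, 8, 22.3, 13, 0, 0, 4.4], [1, 0, 0, 14, 0, 0, 0], [1, 0, 0, 10, 0, 0, 0], [1, 0, 0, 4, 0, 0, 0]]])

```text
time: 2.6
tool_pos: [548.6, -155.9, 171.8]
tool_rot: [[1.0, 0.029, -0.001], [0.029, -1.0, 0.0], [-0.001, -0.0, -1.0]]
force: [-0.1, -0.2, 0.0]
finger_gap: -0.2
```

>>> carry_out(targets=[[[1, -1, 1, 5, 0, 0, 0], [1, -4, 1, 6, 0, 0, 0], [1, -4, 0, 5, 0, 0, 0], [1, -5, 0, 5, 0, 0, 0], [1, -4, 0, 6, 0, 0, 0]]])

```text
time: 3.22
tool_pos: [530.5, -159.4, 145.1]
tool_rot: [[1.0, 0.027, 0.0], [0.027, -1.0, -0.0], [0.0, 0.0, -1.0]]
force: [0.3, -0.8, 1.1]
finger_gap: 0.0
```

>>> carry_out(targets=[[[1, -4, 0, 6, 0, 0, 0], [1, -4, 0, 6, 0, 0, 0], [1, -3, 0, 6, 0, 0, 0]]])

```text
time: 3.6
tool_pos: [519.7, -159.6, 126.9]
tool_rot: [[1.0, 0.027, -0.0], [0.027, -1.0, -0.0], [-0.0, 0.0, -1.0]]
force: [-0.6, -0.4, -0.1]
finger_gap: -0.1
```

Run:
```python
from h import *
a=save('top','t2.png')[130:235,215:325];b=save('scene','s2.png')[130:240,225:335]
o=np.hstack([cv2.resize(a,(400,382),interpolation=2),cv2.resize(b,(400,382),interpolation=2)]);cv2.imwrite('pics/c2.png',o[...,::-1]);print(bot.state()['force'])
```

```text
[ 0.60134139  0.70078853 -0.19714392]
```

View pics/c2.png

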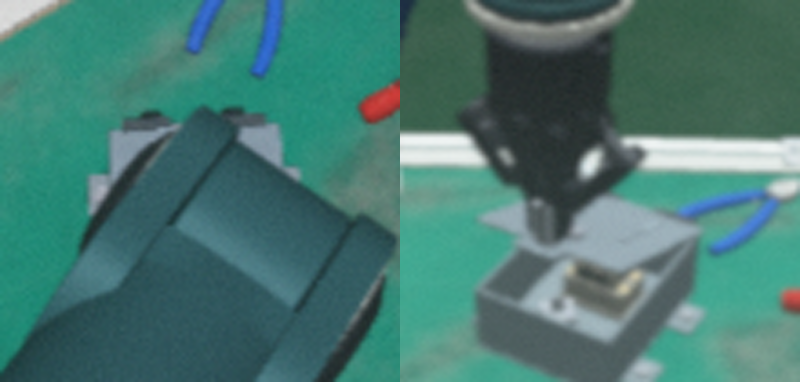

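The cover is following: it is down to about 0.4 rad, with the fingertips at (545,235) of the crop, on the tab side. I'll keep going along the arc.

>>> carry_out(targets=[[[1, -4, 0, 5.5, 0, 0, 0], [1, -4, 0, 5.5, 0, 0, 0], [1, -3.5, 0, 5.5, 0, 0, 0], [1, -3, 0, 5.5, 0, 0, 0], [1, -3, 0, 5.5, 0, 0, 0]]])

```text
time: 4.32
tool_pos: [502.2, -160.1, 99.5]
tool_rot: [[1.0, 0.027, -0.0], [0.027, -1.0, -0.0], [-0.0, 0.0, -1.0]]
force: [0.5, -0.3, 0.3]
finger_gap: 0.0
```

>>> carry_out(targets=[[[1, -2.5, 0, 5.5, 0, 0, 0], [1, -2, 0, 5.5, 0, 0, 0], [1, -2, 0, 5.5, 0, 0, 0], [1, -1, 0, 5.5, 0, 0, 0], [1, -1, 0, 5.5, 0, 0, 0]]])

```text
time: 4.95
tool_pos: [493.9, -160.3, 72.0]
tool_rot: [[1.0, 0.027, 0.0], [0.027, -1.0, -0.0], [0.0, 0.0, -1.0]]
force: [0.0, -0.2, 1.0]
finger_gap: 0.1
```

>>> carry_out(targets=[[[1, 0, 0, 2, 0, 0, 0], [1, 0, 0, 2, 0, 0, 0], [1, 0, 0, 1, 0, 0, 0]]])

```text
time: 5.32
tool_pos: [494.0, -160.3, 67.3]
tool_rot: [[1.0, 0.027, 0.0], [0.027, -1.0, -0.0], [0.0, 0.0, -1.0]]
force: [0.1, 0.6, 0.4]
finger_gap: 0.1
```

>>> carry_out(targets=[[[1, 0, 0, 1, 0, 0, 0], [1, 0, 0, 0, 0, 0, 0]]])

```text
time: 5.58
tool_pos: [494.0, -160.3, 66.3]
tool_rot: [[1.0, 0.027, 0.0], [0.027, -1.0, -0.0], [0.0, 0.0, -1.0]]
force: [-0.3, -0.8, -0.2]
finger_gap: -0.3
```

Run:
```python
from h import *
b=save('scene','s3.png')[110:260,225:335];print(bot.state()['force'])
cv2.imwrite('pics/c3.png',cv2.resize(b,(440,600),interpolation=2)[...,::-1])
```

```text
[0.04794376 0.06728836 0.20145024]
```

View pics/c3.png

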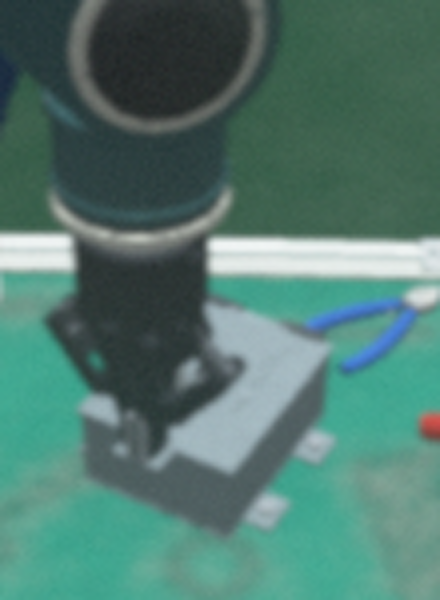

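The cover is nearly flat now, with the tab under the fingers. I'll press in small steps until the rim pushes back.

>>> carry_out(targets=[[[1, 0, 0, 0.7, 0, 0, 0], [1, 0, 0, 0.7, 0, 0, 0]]])

```text
time: 5.88
tool_pos: [494.1, -160.4, 65.7]
tool_rot: [[1.0, 0.027, 0.001], [0.027, -1.0, 0.001], [0.001, -0.001, -1.0]]
force: [-9.3, 4.2, 33.4]
finger_gap: -0.2
```

>>> carry_out(targets=[[[1, 0, 0, 0.7, 0, 0, 0], [1, 0, 0, 0, 0, 0, 0]]])

```text
time: 6.12
tool_pos: [494.1, -160.5, 65.6]
tool_rot: [[1.0, 0.027, 0.001], [0.027, -1.0, 0.001], [0.001, -0.001, -1.0]]
force: [-12.6, 5.4, 39.1]
finger_gap: -0.0
```

>>> carry_out(targets=[[[1, 0, 0, -2, 0, 0, 0], [1, 0, 0, -45, 0, 0, 0], [1, 0, 0, -60, 0, 0, -10], [1, 0, -50, -30, 0, 0, -10], [1, 0, -55, 0, 0, 0, -10]]])

```text
time: 6.75
tool_pos: [464.6, -59.3, 203.2]
tool_rot: [[0.85, 0.527, 0.004], [0.527, -0.85, 0.0], [0.003, 0.002, -1.0]]
force: [-0.3, 0.5, -0.3]
finger_gap: 0.0
```

>>> carry_out(targets=[[[0.2, 20, -55, 0, 0, 0, -10], [0.2, 20, -55, 0, 0, 0, 0], [0.2, 20, -50, 0, 0, 0, 0], [0.2, 0, 0, 0, 0, 0, 0]]])

```text
time: 7.25
tool_pos: [411.1, 105.5, 201.2]
tool_rot: [[0.745, 0.667, -0.0], [0.667, -0.745, 0.001], [0.0, -0.001, -1.0]]
force: [-0.0, -1.1, -0.3]
finger_gap: 34.1
```

Run:
```python
from h import *
a=save('top','t4.png')[145:225,230:310];b=save('scene','s4.png')[150:250,235:335]
o=np.hstack([cv2.resize(a,(400,400),interpolation=2),cv2.resize(b,(400,400),interpolation=2)]);cv2.imwrite('pics/c4.png',o[...,::-1]);s=bot.state();print(s['force'],s['tool_pos'],s['joint_pos'],s['finger_gap'],s['time'])
```

```text
[ 0.43214791 -0.42367427  0.45746732] [412.27984804 102.40233362 201.27435014] [-48.73560142   5.41091765  32.56608377 122.12845234  -3.62781318
  53.3509845  -62.52104748] 34.40750814576754 7.35
```

View pics/c4.png

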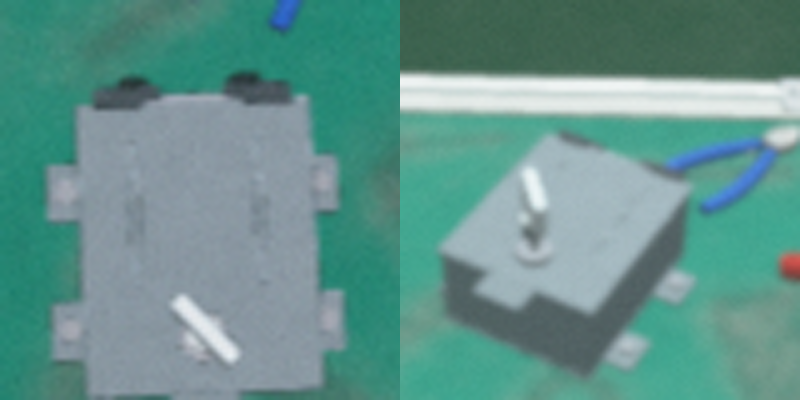

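Cover shut and flat. The wing's top face is centred at about (206,328) of the left crop. I'll measure it by brightness.

Run:
```python
from h import *
g=cv2.imread('pics/t4.png').astype(float).min(2)
big=cv2.resize(g[195:225,260:285],None,fx=8,fy=8,interpolation=2)
m=(big>big.max()*0.82).astype(np.uint8);n,l,st,c=cv2.connectedComponentsWithStats(m)
k=1+st[1:,4].argmax();ys,xs=np.where(l==k)
r=cv2.minAreaRect(np.c_[xs,ys].astype(np.float32));q=cv2.boxPoints(r)
f=lambda P:(np.array(P)+.5)/8-.5+[260,195]
print(f([r[0]]),onz('top',f([r[0]]),122).round(1));w=onz('top',f(q),122);print(w.round(1))
e=w-np.roll(w,1,0);i=np.linalg.norm(e,axis=1).argmax();print(np.linalg.norm(e,axis=1),np.degrees(np.arctan2(e[i,1],e[i,0])))
print(proj('scene',[[532.3,-157.8,122]])-[235,150])
plan([532,-158,145],Raz(-48.8),6,g=.3)
```

```text
[[271.04963779 210.01592445]] [[ 535.1 -157.4  122. ]]
[[ 545.9 -141.5  122. ]
 [ 551.7 -147.6  122. ]
 [ 524.3 -173.4  122. ]
 [ 518.5 -167.3  122. ]]
[37.58741695  8.38529264 37.6096056   8.36947694] -136.67529648537408
[[33.79885903 46.33495038]]
dist/row 48.7 rot [ 0.  -0.   0.4]
[0.3, -13.9, 45.7, 9.4, 0.0, -0.0, 0.07]
[0.3, -13.8, 45.7, 9.4, 0.0, -0.0, 0.07]
[0.3, -13.8, 45.7, 9.4, 0.0, -0.0, 0.07]
[0.3, -13.7, 45.8, 9.4, 0.0, -0.0, 0.07]
[0.3, -13.7, 45.8, 9.4, 0.0, -0.0, 0.07]
[0.3, -13.6, 45.8, 9.4, 0.0, -0.0, 0.07]
```

>>> carry_out(targets=[[[0.3, -14, 46, 9.4, 0, 0, 0], [0.3, -14, 46, 9.4, 0, 0, 0], [0.3, -14, 46, 9, 0, 0, 0], [0.3, -13.5, 46, 9, 0, 0, 0], [0.3, -13.5, 46, 9, 0, 0, 0]]], newtons=20)

```text
time: 7.98
tool_pos: [513.6, -118.6, 155.1]
tool_rot: [[0.75, 0.662, 0.0], [0.662, -0.75, -0.001], [-0.0, 0.001, -1.0]]
force: [1.2, 1.2, -0.2]
finger_gap: 29.9
```

Run:
```python
from h import *
s=bot.state();print(s['joint_pos'])
plan([533.7,-157.6,145],Raz(-48),2,g=.3)
```

```text
[-21.29640865  22.83881319  38.09336832 111.53975273 -17.77294455
  51.48022343 -22.71596219]
dist/row 22.5 rot [ 0.   0.  -0.6]
[0.3, -5.4, 21.3, 5.1, 0.02, 0.01, -0.28]
[0.3, -5.5, 21.2, 5.0, 0.02, 0.01, -0.28]
```

>>> carry_out(targets=[[[0.3, -5.4, 21.3, 5, 0, 0, -0.3], [0.3, -5.4, 21.2, 5, 0, 0, -0.3], [0.3, 0, 0, 10, 0, 0, 0], [0.3, 0, 0, 12, 0, 0, 0], [0.3, 0, 0, 0, 0, 0, 0]]])

```text
time: 8.6
tool_pos: [532.7, -154.0, 122.5]
tool_rot: [[0.741, 0.671, -0.002], [0.671, -0.741, 0.0], [-0.001, -0.001, -1.0]]
force: [0.1, 0.3, 0.2]
finger_gap: 29.9
```

>>> carry_out(targets=[[[0.3, 0, 0, 12, 0, 0, 0], [0.3, 0, 0, 10, 0, 0, 0], [0.3, 0, 0, 4, 0, 0, 0], [0.3, 0, 0, 0, 0, 0, 0]]])

```text
time: 9.1
tool_pos: [533.3, -154.5, 97.2]
tool_rot: [[0.741, 0.671, -0.0], [0.671, -0.741, -0.0], [-0.0, -0.0, -1.0]]
force: [0.7, 0.3, 1.3]
finger_gap: 29.7
```

Run:
```python
from h import *
s=bot.state();print(s['tool_pos'],s['force'],s['moment'],s['finger_gap'])
b=save('scene','s5.png')[130:250,235:335];cv2.imwrite('pics/c5.png',cv2.resize(b,(500,600),interpolation=2)[...,::-1])
plan([533.7,-157.6,97],Raz(-48),1,g=.3)
```

```text
[ 533.30636318 -154.53943444   97.17231203] [0.7380435  0.34782653 1.29298857] [ 0.02811511 -0.00900677 -0.0041946 ] 29.66482241436876
dist/row 3.0 rot [0.  0.  0.1]
[0.3, -1.8, 2.4, 0.5, 0.0, 0.01, 0.14]
```

View pics/c5.png

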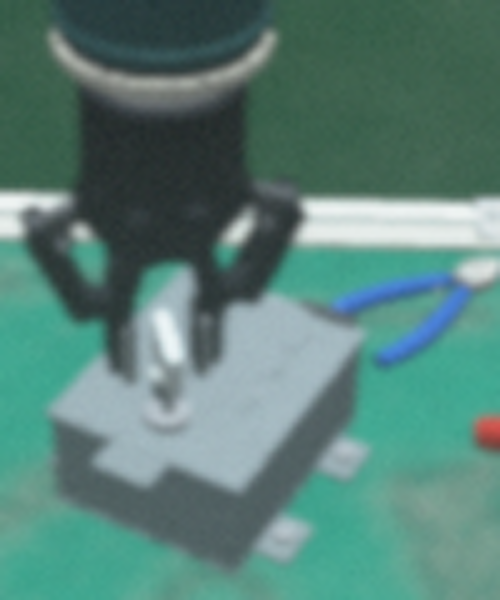

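The wing at (165,335) is between the fingers, roughly centred. I'll correct by 2–3 mm and close gently.

>>> carry_out(targets=[[[0.3, -1.8, 2.4, 0, 0, 0, 0], [0.65, 0, 0, 0, 0, 0, 0], [0.72, 0, 0, 0, 0, 0, 0], [0.74, 0, 0, 0, 0, 0, 0]]], newtons=20)

```text
time: 9.65
tool_pos: [533.7, -157.5, 97.5]
tool_rot: [[0.741, 0.671, 0.0], [0.671, -0.741, -0.0], [0.0, 0.0, -1.0]]
force: [0.0, 0.5, 0.1]
finger_gap: 11.1
```

>>> carry_out(targets=[[[0.85, 0, 0, 0, 0, 0, 0], [0.85, 0, 0, 0, 0, 0, 0]]])

```text
time: 9.9
tool_pos: [533.5, -157.2, 97.4]
tool_rot: [[0.741, 0.671, -0.0], [0.671, -0.741, 0.0], [-0.0, -0.001, -1.0]]
force: [-3.2, 2.7, 2.8]
finger_gap: 8.6
```

```bash
cat > st.py <<'E'
from h import *
s=bot.state();R=np.array(s['tool_rot']);print(s['time'],np.round(s['tool_pos'],1),'F tool',(R.T@s['force']).round(2),'M tool',(R.T@s['moment']).round(3),'gap',round(s['finger_gap'],1),'az',np.degrees(np.arctan2(R[1,1],R[0,1])).round(1),'j7',s['joint_pos'][6].round(1))
E
python3 st.py
```

```text
9.9 [ 533.5 -157.2   97.4] F tool [-0.58 -4.18 -2.81] M tool [ 1.148  0.044 -0.008] gap 8.6 az -47.8 j7 -14.5
```

>>> carry_out(targets=[[[0.85, 0, -0.3, 0, 0, 0, 0], [0.95, 0, 0, 0, 0, 0, 0], [0.95, 0, 0, 0, 0, 0, 0]]], newtons=60)

```text
time: 10.28
tool_pos: [533.5, -157.2, 97.4]
tool_rot: [[0.741, 0.671, -0.0], [0.671, -0.741, 0.0], [0.0, -0.0, -1.0]]
force: [-2.7, 3.8, 3.4]
finger_gap: 7.8
```

```bash
python3 st.py
```

```text
10.275 [ 533.5 -157.2   97.4] F tool [ 0.54 -4.65 -3.42] M tool [1.111 0.138 0.025] gap 7.8 az -47.9 j7 -14.5
```

>>> carry_out(targets=[[[0.95, 0, -0.5, 3, 0, 0, 0], [0.95, 0, 0, 2, 0, 0, 0], [0.95, 0, 0, 0, 0, 0, 0]]])

```text
time: 10.65
tool_pos: [533.4, -157.1, 92.4]
tool_rot: [[0.742, 0.671, 0.0], [0.671, -0.742, -0.0], [0.0, 0.001, -1.0]]
force: [-1.4, 3.2, 5.2]
finger_gap: 7.7
```

```bash
python3 st.py
```

```text
10.65 [ 533.4 -157.1   92.4] F tool [ 1.11 -3.25 -5.23] M tool [ 0.533  0.183 -0.036] gap 7.7 az -47.9 j7 -14.3
```

>>> carry_out(targets=[[[0.95, 0, -0.5, 2, 0, 0, 0], [0.95, 0, 0, 2, 0, 0, 0], [0.95, 0, 0, 0.5, 0, 0, 0], [0.95, 0, 0, 0, 0, 0, 0]]])

```text
time: 11.15
tool_pos: [533.3, -157.0, 88.2]
tool_rot: [[0.742, 0.671, 0.001], [0.671, -0.742, -0.001], [0.0, 0.001, -1.0]]
force: [-0.8, 1.4, 6.7]
finger_gap: 7.8
```

>>> carry_out(targets=[[[0.95, 0, 0, 0.7, 0, 0, 0], [0.95, 0, 0, 0.7, 0, 0, 0], [0.95, 0, 0, 0, 0, 0, 0]]])

```text
time: 11.52
tool_pos: [533.3, -157.0, 86.8]
tool_rot: [[0.742, 0.671, 0.001], [0.671, -0.742, -0.001], [0.0, 0.001, -1.0]]
force: [-0.0, 0.7, 6.9]
finger_gap: 7.8
```

>>> carry_out(targets=[[[0.95, 0, 0, 0.5, 0, 0, 0], [0.95, 0, 0, 0.5, 0, 0, 0]]])

```text
time: 11.78
tool_pos: [533.3, -157.0, 85.9]
tool_rot: [[0.742, 0.671, 0.001], [0.671, -0.742, -0.001], [0.0, 0.001, -1.0]]
force: [-1.3, 0.0, 6.7]
finger_gap: 7.9
```

>>> carry_out(targets=[[[0.95, 0, 0, 0.4, 0, 0, 0], [0.95, 0, 0, 0.4, 0, 0, 0]]])

```text
time: 12.02
tool_pos: [533.3, -157.0, 85.1]
tool_rot: [[0.742, 0.671, 0.001], [0.671, -0.742, -0.001], [0.0, 0.001, -1.0]]
force: [0.0, 2.5, 7.2]
finger_gap: 8.0
```

>>> carry_out(targets=[[[0.95, 0, 0, 0.4, 0, 0, 0], [0.95, 0, 0, 0.3, 0, 0, 0]]])

```text
time: 12.28
tool_pos: [533.3, -157.0, 84.4]
tool_rot: [[0.742, 0.671, 0.001], [0.671, -0.742, -0.001], [0.0, 0.001, -1.0]]
force: [0.3, 1.2, 7.2]
finger_gap: 7.9
```

>>> carry_out(targets=[[[0.95, 0, 0, 0.4, 0, 0, 0], [0.95, 0, 0, 0.3, 0, 0, 0]]])

```text
time: 12.52
tool_pos: [533.3, -157.0, 83.7]
tool_rot: [[0.742, 0.671, 0.001], [0.671, -0.742, -0.001], [0.0, 0.001, -1.0]]
force: [-1.5, 2.4, 7.6]
finger_gap: 7.5
```

>>> carry_out(targets=[[[0.95, 0, 0, 0.4, 0, 0, 0], [0.95, 0, 0, 0.3, 0, 0, 0]]])

```text
time: 12.78
tool_pos: [533.3, -157.0, 83.1]
tool_rot: [[0.742, 0.671, 0.001], [0.671, -0.742, -0.001], [0.0, 0.001, -1.0]]
force: [-1.0, 1.1, 8.0]
finger_gap: 8.4
```

>>> carry_out(targets=[[[0.95, 0, 0, 0.4, 0, 0, 0], [0.95, 0, 0, 0.3, 0, 0, 0]]])

```text
time: 13.02
tool_pos: [533.3, -157.1, 82.4]
tool_rot: [[0.742, 0.671, 0.001], [0.671, -0.742, -0.001], [0.0, 0.001, -1.0]]
force: [-0.6, 0.9, 10.1]
finger_gap: 8.1
```

>>> carry_out(targets=[[[0.95, 0, 0, 0.2, 0, 0, 0], [0.95, 0, 0, 0, 0, 0, 0]]])

```text
time: 13.28
tool_pos: [533.3, -157.0, 82.2]
tool_rot: [[0.742, 0.671, 0.001], [0.671, -0.742, -0.001], [0.001, 0.001, -1.0]]
force: [-0.7, 1.2, 10.1]
finger_gap: 8.0
```

>>> carry_out(targets=[[[0.95, 0, 0, 0.4, 0, 0, 0], [0.95, 0, 0, 0, 0, 0, 0]]])

```text
time: 13.52
tool_pos: [533.4, -157.1, 81.9]
tool_rot: [[0.742, 0.671, 0.001], [0.671, -0.742, -0.001], [0.001, 0.001, -1.0]]
force: [-2.7, 1.2, 11.4]
finger_gap: 7.8
```

>>> carry_out(targets=[[[0.95, 0, 0, 0.4, 0, 0, 0], [0.95, 0, 0, 0, 0, 0, 0]]])

```text
time: 13.78
tool_pos: [533.4, -157.1, 81.7]
tool_rot: [[0.742, 0.671, 0.002], [0.671, -0.742, -0.001], [0.001, 0.001, -1.0]]
force: [-4.3, 2.2, 14.2]
finger_gap: 7.9
```

```bash
python3 st.py
```

```text
13.775 [ 533.4 -157.1   81.7] F tool [ -1.67  -4.51 -14.23] M tool [ 0.798 -0.263 -0.018] gap 7.9 az -47.9 j7 -13.7
```

The buffer is felt: the push jumped about 3 N in 0.2 mm, 14 N in all at about 15.7 mm in. Slightly more push, then the turn in stages.

>>> carry_out(targets=[[[0.95, 0, -0.2, 0.1, 0, 0, 5], [0.95, 0, 0, 0, 0, 0, 7], [0.95, 0, 0, 0, 0, 0, 7], [0.95, 0, 0, 0, 0, 0, 0]]])

```text
time: 14.28
tool_pos: [533.4, -157.0, 81.6]
tool_rot: [[0.92, 0.391, 0.002], [0.391, -0.92, -0.001], [0.001, 0.002, -1.0]]
force: [-2.6, 0.3, 15.6]
finger_gap: 8.0
```

```bash
python3 st.py
```

```text
14.275 [ 533.4 -157.    81.6] F tool [ -2.24  -1.22 -15.65] M tool [ 0.289 -0.499  0.018] gap 8.0 az -67.0 j7 -29.6
```

Turning freely with a 15.6 N push and little torque. I'll continue.

>>> carry_out(targets=[[[0.95, 0, 0, 0, 0, 0, 7], [0.95, 0, 0, 0, 0, 0, 7], [0.95, 0, 0, 0, 0, 0, 7], [0.95, 0, 0, 0, 0, 0, 0]]])

```text
time: 14.78
tool_pos: [533.4, -157.0, 81.6]
tool_rot: [[0.999, 0.035, 0.001], [0.035, -0.999, -0.001], [0.001, 0.001, -1.0]]
force: [-3.7, 1.1, 15.6]
finger_gap: 7.7
```

```bash
python3 st.py
```

```text
14.775 [ 533.4 -157.    81.6] F tool [ -3.67  -1.19 -15.61] M tool [ 0.145 -0.67   0.005] gap 7.7 az -88.0 j7 -47.0
```

>>> carry_out(targets=[[[0.95, 0, 0, 0, 0, 0, 7], [0.95, 0, 0, 0, 0, 0, 7], [0.95, 0, 0, 0, 0, 0, 7], [0.95, 0, 0, 0, 0, 0, 7], [0.95, 0, 0, 0, 0, 0, 0]]])

```text
time: 15.4
tool_pos: [533.3, -157.1, 81.5]
tool_rot: [[0.899, -0.438, 0.001], [-0.438, -0.899, -0.001], [0.002, 0.001, -1.0]]
force: [-2.4, 1.5, 16.5]
finger_gap: 7.8
```

```bash
python3 st.py
```

```text
15.4 [ 533.3 -157.1   81.5] F tool [ -2.78  -0.26 -16.51] M tool [-0.084 -0.804 -0.056] gap 7.8 az -116.0 j7 -70.1
```

>>> carry_out(targets=[[[0.95, 0, 0, -0.03, 0, 0, 5], [0.95, 0, 0, 0, 0, 0, 4], [0.95, 0, 0, 0, 0, 0, 2.5], [0.95, 0, 0, 0, 0, 0, 0]]])

```text
time: 15.9
tool_pos: [533.3, -157.0, 81.6]
tool_rot: [[0.794, -0.607, 0.001], [-0.607, -0.794, -0.001], [0.002, -0.0, -1.0]]
force: [-2.1, 1.9, 14.8]
finger_gap: 8.0
```

```bash
python3 st.py
```

```text
15.9 [ 533.3 -157.    81.6] F tool [ -2.79  -0.23 -14.8 ] M tool [-0.059 -0.814 -0.025] gap 8.0 az -127.4 j7 -79.6
```

>>> carry_out(targets=[[[0.95, 0, 0, -1.5, 0, 0, 0], [0.95, 0, 0, -1.2, 0, 0, 0], [0.95, 0, 0, -0.8, 0, 0, 0], [0.95, 0, 0, 0, 0, 0, 0]]])

```text
time: 16.4
tool_pos: [533.2, -156.9, 84.8]
tool_rot: [[0.795, -0.607, 0.001], [-0.607, -0.795, -0.001], [0.002, 0.0, -1.0]]
force: [-0.4, 0.5, 6.6]
finger_gap: 8.0
```

```bash
python3 st.py
```

```text
16.4 [ 533.2 -156.9   84.8] F tool [-0.6  -0.14 -6.56] M tool [ 0.065 -0.237 -0.054] gap 8.0 az -127.4 j7 -79.7
```

>>> carry_out(targets=[[[0.7, 0, 0, 0, 0, 0, 0], [0.3, 0, 0, 0, 0, 0, 0], [0.3, 0, 0, 0, 0, 0, 0]]])

```text
time: 16.77
tool_pos: [532.7, -156.6, 84.3]
tool_rot: [[0.795, -0.607, 0.0], [-0.607, -0.795, -0.0], [0.0, 0.0, -1.0]]
force: [-0.5, 0.3, -0.3]
finger_gap: 29.8
```

>>> carry_out(targets=[[[0.3, 0, 0, -15, 0, 0, 0], [0.3, 0, 0, -35, 0, 0, 0], [0.3, 0, 0, -50, 0, 0, -10], [0.3, 0, 0, -20, 0, 0, -10], [0.3, 0, 0, 0, 0, 0, -10]]])

```text
time: 17.4
tool_pos: [533.3, -156.8, 206.9]
tool_rot: [[0.992, -0.123, 0.003], [-0.123, -0.992, -0.0], [0.003, 0.0, -1.0]]
force: [-0.1, 0.3, -0.8]
finger_gap: 29.8
```

```bash
python3 st.py
python3 - <<'E'
from h import *
plan([410,105,200],Raz(-80),5,g=.3)
E
```

```text
17.4 [ 533.3 -156.8  206.9] F tool [-0.16 -0.27  0.81] M tool [ 0.016 -0.029 -0.044] gap 29.8 az -97.0 j7 -61.3
dist/row 57.9 rot [  0.   -0.2 -17. ]
[0.3, -30.9, -49.0, 1.3, 0.01, -0.04, -3.41]
[0.3, -27.9, -50.7, 1.3, 0.01, -0.04, -3.41]
[0.3, -24.9, -52.3, 1.3, 0.01, -0.04, -3.41]
[0.3, -21.7, -53.7, 1.3, 0.01, -0.04, -3.41]
[0.3, -18.5, -54.9, 1.4, 0.01, -0.04, -3.41]
```

>>> carry_out(targets=[[[0.3, -31, -49, 1, 0, 0, -3.4], [0.3, -28, -50, 1, 0, 0, -3.4], [0.3, -25, -52, 1, 0, 0, -3.4], [0.3, -22, -53, 1, 0, 0, -3.4], [0.3, -18, -54, 1, 0, 0, -3.4]]])

```text
time: 18.02
tool_pos: [410.0, 105.1, 200.0]
tool_rot: [[0.986, 0.169, 0.001], [0.169, -0.986, 0.001], [0.001, -0.001, -1.0]]
force: [0.7, 0.5, 0.0]
finger_gap: 30.0
```

Run:
```python
from h import *
a=save('top','t6.png')[145:225,230:310];b=save('scene','s6.png')[150:250,235:335]
o=np.hstack([cv2.resize(a,(400,400),interpolation=2),cv2.resize(b,(400,400),interpolation=2)]);cv2.imwrite('pics/c6.png',o[...,::-1])
g=cv2.imread('pics/t6.png').astype(float).min(2)
big=cv2.resize(g[195:225,260:285],None,fx=8,fy=8,interpolation=2)
m=(big>big.max()*0.82).astype(np.uint8);n,l,st,c=cv2.connectedComponentsWithStats(m)
k=1+st[1:,4].argmax();ys,xs=np.where(l==k)
q=cv2.boxPoints(cv2.minAreaRect(np.c_[xs,ys].astype(np.float32)))
w=onz('top',(q+.5)/8-.5+[260,195],111);e=w-np.roll(w,1,0);i=np.linalg.norm(e,axis=1).argmax();print(w.mean(0),np.degrees(np.arctan2(e[i,1],e[i,0])))
d=cv2.absdiff(cv2.imread('pics/t1.png'),cv2.imread('pics/t6.png')).max(2)
for x,y in((342,180),(180,245),(172,178)):print(d[y-18:y+18,x-18:x+18].max(),d[y-18:y+18,x-18:x+18].mean())
```

```text
[ 534.24887553 -157.12813393  111.        ] -46.65599226896827
17 6.282407407407407
73 7.017746913580247
15 6.782407407407407
```

View pics/c6.png

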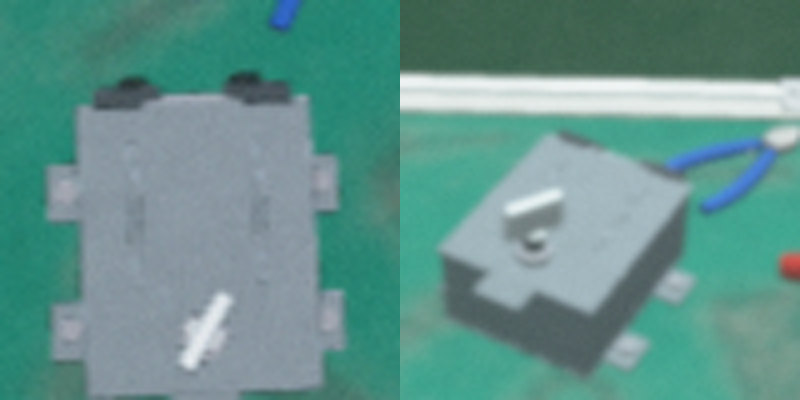

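The stud has stayed turned and pushed in. The wing runs (188,365)–(225,295) in the left crop. The coded angle looks off, so I'll measure the angle and depth properly.

Run:
```python
from h import *
from scipy.optimize import least_squares
te=np.array([[188,365],[226,295]])/5+[230,145]; se=(np.array([[507,212],[562,191]])-[400,0])/4+[235,150]
te0=np.array([[180,300],[234,357]])/5+[230,145]; se0=(np.array([[527,170],[543,210]])-[400,0])/4+[235,150]
def f(te,se,q0):
    def ends(q):
        d=np.array([np.cos(q[3]),np.sin(q[3]),0])*19; return np.array([q[:3]-d,q[:3]+d])
    def r(q):
        E=ends(q);return np.r_[proj('top',E)-te,proj('scene',E)-se].ravel()
    s=least_squares(r,q0);print(s.x[:3].round(1),np.degrees(s.x[3]).round(1),s.fun.round(1))
f(te,se,[533,-157,111,-.6])
f(te0[::-1],se0,[533,-157,122,.7])
a=[cv2.resize(cv2.imread('pics/%s.png'%n)[228:263,160:200],(400,350),interpolation=0) for n in('t1','t6')]
t=cv2.imread('pics/t6.png')[200:222,260:284]; 
o=np.zeros((350,800,3),np.uint8);o[:,:400]=a[1];o[:,400:400+382]=cv2.resize(t,(382,350),interpolation=2);cv2.imwrite('pics/c7.png',o)
```

```text
[ 533.3 -157.9  108.5] -29.2 [-0.4  0.5 -0.2 -0.1  0.5 -0.2  0.3  0.2]
[ 533.8 -157.6  117.5] 28.9 [ -1.6   1.5   0.9  -1.5   1.9   9.9  -1.3 -10. ]
```

View pics/c7.png

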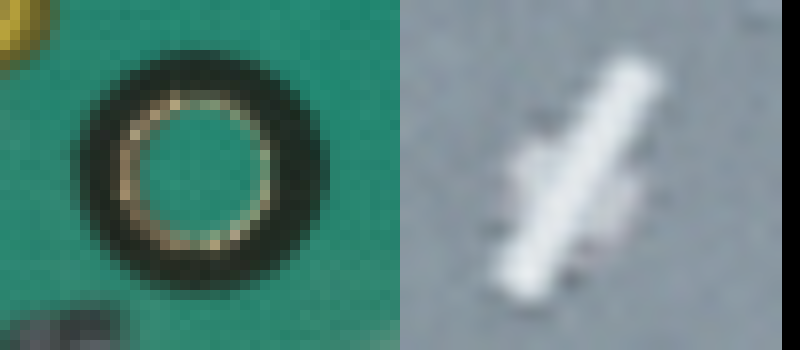

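The wing sits at −29°, about 71° (1.25 rad) clockwise of its start, which matches resting against the notch wall. Its top is about 11–13 mm below where it started, so it's still in. The tape is where it was. I'll make one stability check and hand in.

Run:
```python
from h import *
for _ in range(4): im=bot.snapshot('top')
d=cv2.absdiff(im[...,::-1].copy(),cv2.imread('pics/t6.png'))[195:225,255:290];print(d.max(),bot.state()['time'])
if d.max()<40: print(bot.sign_off())
```

```text
9 18.325
the job is handed in; nothing more can be done
None
```

The cover is shut and the stud is turned and looks locked. I handed the job in at 18.3 s of the 51 s allowed.

- **Cover:** I pushed the tab down along its arc with the closed fingers until it met the rim. The reading there was 39 N, between the fingertips and the tab, not on the stud. The cover was flat in both views afterwards.
- **Stud:** I gripped the wing and pressed in small steps. The buffer showed as a sudden rise at about 15 mm in. I turned the stud 79.5° clockwise in stages with 15 to 16.5 N on it and almost no torque. Then I eased up 3 mm with the spring, still pushing, and let go.
- **Last checks:**
  - **Position:** The stud stayed in, with the wing top roughly 11 to 13 mm below its start. The wing settled about 71° (1.25 rad) clockwise, having turned back about 8°. That is right at the 1.25 edge of the notch, as if the light spring is holding the pin there.
  - **Stability:** It did not change between pictures 0.3 s apart, and nothing was touching it.
  - **Bystanders:** The flux bottle and solder spool looked unchanged. The tape roll was flagged by the picture comparison, but the enlarged picture showed it in place, so I put that down to the arm at the edge of the view.
- **One check disagreed:** My automatic measure of the final wing angle gave −47°. I think its bright patch took in the stud's collar. Reading the wing ends in both views gave −29°, with errors under 0.6 pixel, so I used that. The same two-view fit on the earlier picture, before the turn, did not work, so the starting angle comes from the top view and the task text.

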